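Load a row of eyepiece carriers into the oak dock

ROBOT

A 6-joint arm with a two-finger parallel gripper is mounted at the origin on the work surface. World frame = base frame: x ahead of the robot, y to its left, z up, the work surface at z = 0. Lengths are in m, angles in rad, forces in N, time in s.
With the tool pointing down it reaches from about 0.25 to 0.775 m from the base axis. Payload 4 kg.
Tool frame: the origin (TCP) lies between the finger pads; the fingertips stand 14 mm ahead of it and the grasp point (between the pads) lies 5 mm behind it; z points along the fingers, y is the line along which they close (so a half turn about z gives the same grasp; the last joint's range is limited). The gripper opens to 94 mm and grips with 3 to 60 N. Pads are 16 mm wide; open, the fingers measure 119 mm over their backs; the gripper's body (75 mm by 177 mm) begins 78 mm behind the grasp point.
Start: joints at [-1.257, 0.087, 1.371, -0, 1.684, -0.103], TCP at [0.223, -0.503, 0.196] pointing down, gripper open.
Joint ranges: [-3.1, 3.1], [-0.76, 2.03], [0.27, 2.55], [-1.08, 4.22], [0.17, 2.65], [-2.57, 2.57]. Speed limits (rad/s): [2.79, 2.79, 3.14, 3.14, 3.14, 3.14].

INTERFACE

Orientations are given as [roll, pitch, yaw] about the fixed x, y, z axes, in that order (R = Rz(yaw) Ry(pitch) Rx(roll)).
In Python, from bench import robot, snapshot gives the robot as it stands.
- The arm moves only by the tool carry_out, never from a script. Its argument "motion" is text: rows parted by semicolons, each of 4 numbers parted by spaces: the shift along the tool's x, y, z each as a share of 0.15 m, from -1 to 1, then the turn about the tool's z as a share of 180 degrees, from -1 to 1. A call has exactly 8 rows; each row is the pose to reach, as a shift and turn from the pose commanded when the call began, along the tool's axes at that moment, turning the shorter way round; what a row does not reach only later rows make up. A row lasts 1/10 s, in which the tool goes at most 50 mm and 8.59 degrees, less where a joint would pass 70% of its speed; a pose out of reach is approached as far as the arm can. A call with a number of a shift or a turn outside -1 to 1 is refused whole. A call with a gripper value outside its range is refused whole. "grip" is the opening, from -1 (shut) to 1 (fully open), set as the call begins (left out, the last holds). The fingers move at their own pace and stop on an object; the grip force is fixed at half the most. Time passes only in rows, so rows that repeat a pose let the fingers close, or fill a call up. It gives the time, the measured TCP pose, the force, the opening and the grip force at its end, in the units of the state.
- robot.get_obs(): the state, without advancing time (a new reading comes with each control period).
- snapshot(name): name is "scene" or "top"; returns a dict with "image" (480x640x3 uint8, red, green, blue), "fx", "fy", "cx", "cy" (pixels), "distortion" ([k1, k2, p1, p2, k3] as OpenCV has them; the pictures are not rectified), "pose" (4x4, takes a point from camera to world coordinates). Camera axes: x right, y up, looking along -z (the intrinsics and any distortion apply to the point x, -y, -z); pixel columns grow to the right and rows downward; lengths in m; the calibration is good to about 2 mm. A picture is of the moment at which its call begins. There is no depth.
- robot.close_job(): hands the job in; it is judged then, once.
The state is a dict: "time": time; "joint_positions": joint angles; "qvel": joint speeds; "joint_torque": joint torques, N m; "tool_pos": TCP position; "ee_rot": TCP orientation; "wrist_force": force on the tool from outside, world axes, zero at the start; "wrist_torque": the same for the moment, N m; "width": finger opening in m; "finger_force": force on a finger pad.
Only numpy, scipy, OpenCV 4.12 (cv2) and the standard library are available. Lean on these libraries where they do the work, as an engineer would, in place of code of your own. Each camera call takes 0.05 s, during which the arm holds its last target. There are 200 camera calls.

TASK

Stand the carrier with the tall silver sight tube, squarely, at the tail of the row of three carriers waiting before the oak dock, then push all four as one straight, closed-up block into the dock. Go on gently until you feel the leading one press the sprung pad hidden under the hood, to about 8 newtons on the pad beyond what the sliding itself takes and never as much as 14, then let go and leave the row straight and bearing on the pad. Do not let the row buckle, and leave everything else on the shelf alone.

Things in the scene. Friction and masses are not known exactly. Their poses are not given: they have to be found in the camera images.
- dock: Fixed oak dock; parts slide in on the shelf itself (it has no floor) towards its +x. Origin: on the shelf, on the centre line, where the straight guides begin; z up. Guides 12 mm high and 12 mm thick, inner faces 45 mm apart (y = +-22.5 mm), run from x = 0; before them a flared mouth of the same height widens to about 57 mm at x = -38 mm.
- hood (a point): Middle of the front edge of the dock's wooden hood roof, at dock x = 110 mm, 60 mm above the shelf. The hood closes over the guides from there to x = 248 mm; 77 mm wide outside, underside 52 mm above the shelf. Axes as the dock's. Under it, out of sight, is the sprung pad.
- pad_zone (a point): Fixed point on the shelf and centre line, dock x = 160 mm: the middle of the pad's possible places: the pad's face at rest lies anywhere from 20 mm before to 20 mm beyond it, not measured. It gives from 2 N, then 1.5 N per mm (damped: slow pushing only), 22 mm of travel. A good seat is 5 to 12 N on it; sliding the row takes a further 5 to 10 N. The row's friction then holds some of it.
- eyepiece: Leading part of the row (nearest the dock): a 40 x 40 mm square dark wood carrier, 20 mm high, about 180 g, with a stubby brass eyepiece, widest 33 mm, top 46 mm above the shelf. Origin: centre of the underside; x, y along the block's sides, z up.
- eyecup: Second in the row: a 40 x 40 mm square dark wood carrier, 20 mm high, about 180 g, with a black flared eyecup, 24 to 36 mm wide, top 44 mm above the shelf. Origin: centre of the underside; x, y along the block's sides, z up.
- thumbscrew: Third in the row, its tail: a 40 x 40 mm square dark wood carrier, 20 mm high, about 180 g, with a nickel thumbscrew, head 30 mm wide, top 44 mm above the shelf. Origin: centre of the underside; x, y along the block's sides, z up. The three start 1 to 4 mm apart, within 3 mm of the dock's centre line, the leader's centre 60 mm before the dock's origin.
- sight: To be added at the tail: a 40 x 40 mm square dark wood carrier, 20 mm high, about 180 g, with a silver sight tube 26 mm in diameter up to 75 mm above the shelf; stands off to the robot's right. Origin: centre of the underside; x, y along the block's sides, z up. Grip the tube: the fingers then stay above the guides. It may be held while pushing, but firmly, or it slips.
- spare_eyepiece: Bystander: loose brass eyepiece with no carrier block, 40 mm wide, 66 mm tall. Origin: centre of the underside.
- jar: Bystander: amber jar with a black cap, 42 mm wide, 70 mm tall. Origin: centre of the underside.
- loose_screw: Bystander: small nickel thumbscrew standing on its 24 mm head, 26 mm tall, near the row. Origin: centre of the underside.
- loose_cup: Bystander: loose black eyecup ring 40 mm wide, 18 mm tall, near the row. Origin: centre of the underside.
- driver: Bystander: screwdriver 150 mm long lying beyond the row. Origin: centre of the underside.
- case: Bystander: dark wood case 90 x 60 x 35 mm beyond the row. Origin: centre of the underside.
- cap: Bystander: flat black cap 50 mm wide, 12 mm high, to the robot's left. Origin: centre of the underside.
Things that resemble listed ones, but are neither listed nor needed, are in the scene too. What is shaped like the thumbscrew but red or white is not meant. What is shaped like the sight but turquoise is not meant.

How it is judged:
By the outcome, as a careful person would: the job done as asked, in the order asked, and still so for the second after the job is handed in, with the robot touching nothing.
It also fails if it takes over 56 s, if anything falls off the work surface, if the arm or the gripper's body presses on something with over 40 N, if the wrist force passes 120 N, or if a joint passes its speed limit or range.

## Working session

There is one attempt and no reset: what is moved stays moved. The work goes in short steps, Python scripts to look and compute and a tool call to move; the robot and the scene stay as the last step left them, time stands still between calls to the robot, and variables do not carry over. Pictures are saved under pics/ and viewed, at most 10 in all, crops included, and the job is handed in when it is done.

Besides the shell and the picture viewer there is one more tool, called after "Request:" as a command line: name --argument value ..., lists and objects as JSON in quotes. carry_out: Moves the arm, as the interface text tells. Shift numbers are shares of 0.15 m and turn numbers shares of 180 degrees, none past 1 either way. Its arguments: {"type":"object","properties":{"motion":{"type":"string"},"grip":{"type":"number"}},"required":["motion"]}

```bash
mkdir -p pics; cat > h.py <<'E'
import numpy as np, cv2
from bench import robot, snapshot
def take(n,f):
    s=snapshot(n); cv2.imwrite('pics/'+f,cv2.cvtColor(s['image'],cv2.COLOR_RGB2BGR))
    np.save('pics/'+f[:-4]+'.npy',{k:s[k] for k in s if k!='image'},allow_pickle=True); return s
def load(f): return np.load('pics/'+f+'.npy',allow_pickle=True).item()
def K(s): return np.array([[s['fx'],0,s['cx']],[0,s['fy'],s['cy']],[0,0,1.]])
def px2w(s,uv,z):
    uv=np.array(uv,float).reshape(-1,1,2)
    n=cv2.undistortPoints(uv,K(s),np.array(s['distortion'],float)).reshape(-1,2)
    d=np.c_[n[:,0],-n[:,1],-np.ones(len(n))]@s['pose'][:3,:3].T; o=s['pose'][:3,3]
    z=np.broadcast_to(z,len(n)); return o+d*((z-o[2])/d[:,2])[:,None]
def w2px(s,P):
    P=np.atleast_2d(P); c=(P-s['pose'][:3,3])@s['pose'][:3,:3]; c=c*[1,-1,-1]
    return cv2.projectPoints(c.reshape(-1,1,3),np.zeros(3),np.zeros(3),K(s),np.array(s['distortion'],float))[0].reshape(-1,2)
def crop(f,x0,y0,w,h,k,o):
    im=cv2.imread('pics/'+f)[y0:y0+h,x0:x0+w]; cv2.imwrite('pics/'+o,cv2.resize(im,None,fx=k,fy=k,interpolation=cv2.INTER_CUBIC))
E
python3 - <<'E'
from h import *
for n in('top','scene'):
    s=take(n,n+'1.png'); print(n,s['pose'].round(3).tolist(),s['fx'],s['distortion'])
print(robot.get_obs())
E
```

```text
top [[0.001, 0.982, -0.191, 0.372], [-1.0, -0.001, -0.01, -0.063], [-0.01, 0.191, 0.981, 0.999], [0.0, 0.0, 0.0, 1.0]] 477.28810047169867 [-0.04023623  0.          0.          0.          0.        ]
scene [[0.689, -0.405, 0.601, 1.355], [0.725, 0.378, -0.576, -0.825], [0.006, 0.833, 0.554, 0.801], [0.0, 0.0, 0.0, 1.0]] 607.9236116086114 [-0.05511929  0.          0.          0.          0.        ]
{'time': 0.1, 'joint_positions': array([-1.25713578e+00,  8.79124852e-02,  1.37205247e+00,  1.36048796e-05,
        1.68361873e+00, -1.03075898e-01]), 'qvel': array([-0.002069  , -0.00169482, -0.00343514, -0.0018425 , -0.00102605,
       -0.00089368]), 'joint_torque': array([ 1.46019051e-03, -3.41250122e+01, -3.03304410e+01,  7.19630672e-02,
        3.03889182e-02, -9.63542266e-05]), 'tool_pos': array([ 0.22248509, -0.50244363,  0.19472979]), 'ee_rot': array([-3.13961359e+00, -2.18313180e-04,  4.16737744e-01]), 'wrist_force': array([-0.30384071,  0.06133422, -0.5835278 ]), 'wrist_torque': array([ 0.0169422 ,  0.00626809, -0.03114488]), 'finger_force': 0.0, 'width': 0.09387021174425624}
```

View pics/top1.png

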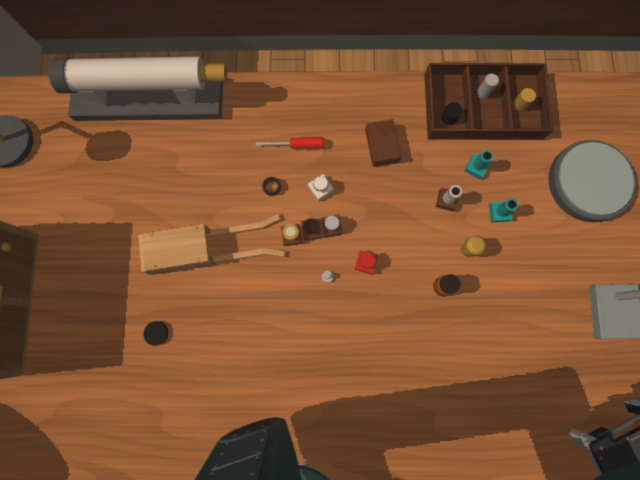

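View pics/scene1.png

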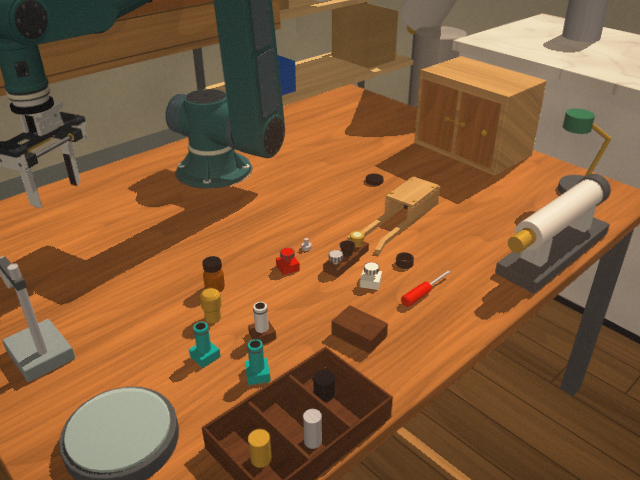

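The top view shows the row at about (291,232), (311,228) and (332,224), with the oak dock to its left, hood at (173,249). There are three sight-like tubes: silver on dark wood at (452,196), and turquoise ones at (481,163) and (503,209). Only the silver one at (452,196) fits the description. A red thumbscrew at (367,262) and a white one at (320,187) are decoys. I'll confirm in an enlarged crop.

```bash
python3 - <<'E'
from h import *
crop('top1.png',235,185,110,75,7,'c1.png'); crop('top1.png',420,150,100,75,7,'c2.png'); crop('scene1.png',235,220,190,130,4,'c3.png')
E
```

```text
(no output)
```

View pics/c1.png

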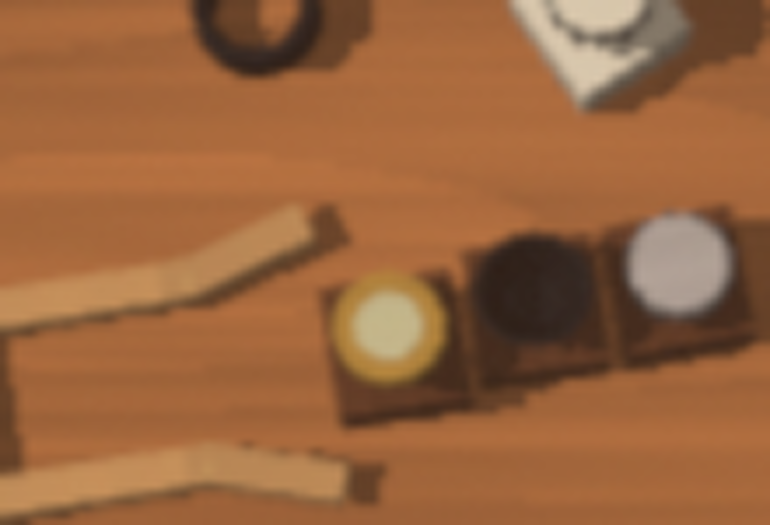

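View pics/c2.png

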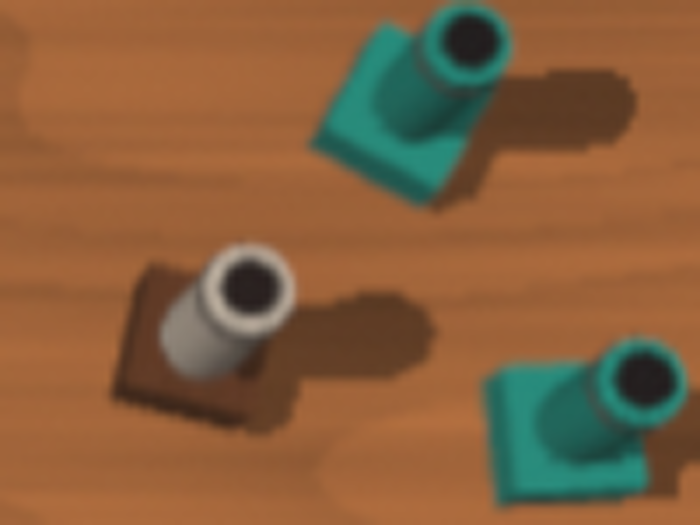

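The crops confirm it: silver tube on dark wood, rim centre at crop (248,290), so about pixel (455,191). The row is nearly straight, with hub centres at crop (388,326), (533,288) and (680,264).

```bash
python3 - <<'E'
from h import *
s=load('top1')
def c(pts,x0,y0,k=7): return [((x+.5)/k-.5+x0,(y+.5)/k-.5+y0) for x,y in pts]
def show(n,P): print(n,(P[:,:2]*1000).round(1).tolist())
show('hubs',px2w(s,c([(388,326),(533,288),(680,264)],235,185),[.044,.044,.044]))
show('eyep corners',px2w(s,c([(322,290),(447,272),(470,394),(343,414)],235,185),.02))
show('thumb corners',px2w(s,c([(603,230),(730,208),(752,332),(622,355)],235,185),.02))
show('kinks in U,L, left U,L, flare U,L',px2w(s,c([(195,295),(205,447),(0,330),(0,482),(318,238),(350,464)],235,185),.012))
show('sight rim',px2w(s,c([(248,290)],420,150),.075))
show('sight base TL BL BR',px2w(s,c([(152,265),(122,382),(243,415)],420,150),.02))
show('tube foot',px2w(s,c([(199,345)],420,150),.025))
show('bystanders turq1 turq2',px2w(s,[(481,160),(503,212)],.02))
E
```

```text
hubs [[563.4, 8.3], [574.6, -34.0], [581.7, -77.0]]
eyep corners [[579.2, 30.0], [584.7, -7.4], [547.5, -14.6], [541.5, 23.1]]
thumb corners [[597.5, -54.2], [604.2, -92.4], [566.2, -98.7], [559.3, -59.9]]
kinks in U,L, left U,L, flare U,L [[579.4, 69.2], [532.9, 65.1], [568.7, 128.0], [522.3, 126.4], [597.0, 32.3], [527.7, 21.5]]
sight rim [[638.9, -324.4]]
sight base TL BL BR [[662.8, -311.1], [626.0, -300.2], [615.7, -336.4]]
tube foot [[636.2, -322.8]]
bystanders turq1 turq2 [[724.3, -400.3], [608.8, -439.4]]
```

View pics/c3.png

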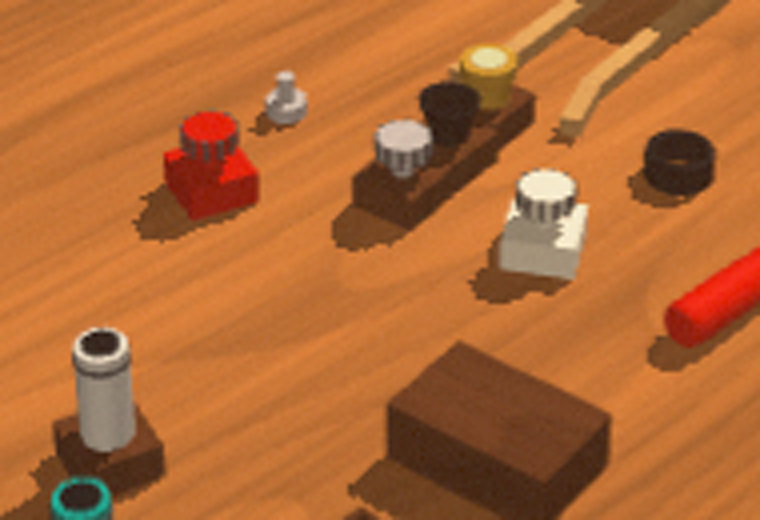

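The scene crop agrees: the silver tube on dark wood is at crop (102,390), and the dark row is separate from the red and white decoys. The sight centre is at about (0.639,-0.324), with its sides turned -16°. I'll move there now.

Request:
carry_out --motion "0.2 0 0 0;0.5 0 0 0;0.8 0 0 0;1 0 0 0;1 0 0 0;1 0 0 0;1 0 0 0;1 0 0 0" --grip 0.1

```text
time: 0.9
tool_pos: [0.3586, -0.4429, 0.1957]
ee_rot: [-3.142, 0.0, 0.415]
wrist_force: [-0.5, -0.6, 0.6]
width: 0.052
finger_force: 0.0
```

Request:
carry_out --motion "0.3 0 0 0;0.6 0 0 0;0.9 0 0 0;1 0 0 0;1 0 0 0;1 0 0 0;1 0 0 0;1 0 0 0"

```text
time: 1.7
tool_pos: [0.4956, -0.3826, 0.1961]
ee_rot: [3.141, 0.0, 0.414]
wrist_force: [0.5, -0.4, 0.9]
width: 0.0513
finger_force: 0.0
```

Request:
carry_out --motion "0.3 0 0 -0.04;0.6 0 0 -0.08;0.9 0.04 0 -0.12;1 0.04 0 -0.16;1 0.04 0 -0.2;1 0.04 0 -0.24;1 0.04 0 -0.28;1 0.04 0 -0.28"

```text
time: 2.5
tool_pos: [0.6359, -0.3271, 0.196]
ee_rot: [-3.142, 0.0, 1.295]
wrist_force: [0.7, 0.3, 0.1]
width: 0.0519
finger_force: 0.0
```

```bash
cat >> h.py <<'E'
def go(x,y,z,yawdeg):
    "shares to target TCP pose from measured pose"
    o=robot.get_obs(); r=o['ee_rot'].copy(); yw=r[2]
    d=np.array([x,y,z])-o['tool_pos']; tx=np.array([np.cos(yw),np.sin(yw),0]); ty=np.array([np.sin(yw),-np.cos(yw),0])
    print('t',round(o['time'],2),'pos',o['tool_pos'].round(4),'rot',np.degrees(r).round(2),'F',o['wrist_force'].round(2),'w',o['width'].round(4),'ff',np.round(o['finger_force'],1))
    print('shares',(np.array([d@tx,d@ty,-d[2]])/.15).round(3),'turn',round(-(yawdeg-np.degrees(yw))/180,3))
E
python3 -c "
from h import *
go(.639,-.3240,.040,74)"
```

```text
Traceback (most recent call last):
  File "h.py", line 22, in go
    print('t',round(o['time'],2),'pos',o['tool_pos'].round(4),'rot',np.degrees(r).round(2),'F',o['wrist_force'].round(2),'w',o['width'].round(4),'ff',np.round(o['finger_force'],1))
                                                                                                                             ^^^^^^^^^^^^^^^^
AttributeError: 'float' object has no attribute 'round'
```

Request:
carry_out --motion "0.025 0.014 0.1 0;0.025 0.014 0.25 0;0.025 0.014 0.4 0;0.025 0.014 0.55 0;0.025 0.014 0.7 0;0.025 0.014 0.85 0;0.025 0.014 0.95 0;0.025 0.014 1 0"

```text
time: 3.3
tool_pos: [0.6382, -0.3225, 0.0427]
ee_rot: [-3.138, -0.001, 1.295]
wrist_force: [0.0, 0.7, -0.1]
width: 0.0515
finger_force: 0.0
```

Request:
carry_out --motion "0 0 0.02 0;0 0 0.04 0;0 0 0.04 0;0 0 0.04 0;0 0 0.04 0;0 0 0.04 0;0 0 0.04 0;0 0 0.04 0" --grip -1

```text
time: 4.1
tool_pos: [0.6401, -0.3235, 0.0409]
ee_rot: [3.14, 0.001, 1.297]
wrist_force: [-0.1, -0.2, 3.3]
width: 0.0252
finger_force: 30.0
```

```bash
sed -i "s/o\['width'\].round(4)/round(float(o['width']),4)/" h.py; python3 - <<'E'
from h import *
go(.639,-.3240,.040,74)
take('top','top2.png'); crop('top2.png',130,200,215,85,3.7,'c4.png')
E
```

```text
t 4.1 pos [ 0.6401 -0.3235  0.0409] rot [1.799e+02 3.000e-02 7.428e+01] F [-0.07 -0.19  3.31] w 0.0252 ff 30.0
shares [-0.005 -0.006  0.006] turn 0.002
```

View pics/c4.png

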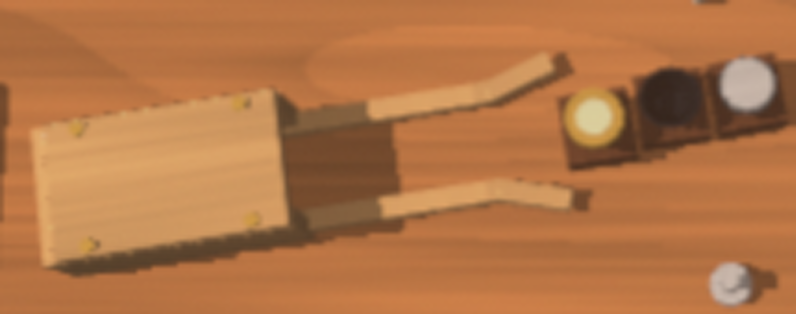

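The crop shows the dock with hood corners at about (32,128), (272,90), (290,228) and (47,265), the guide kinks, and the row undisturbed. The tube is gripped at a width of 25 mm.

```bash
python3 - <<'E'
from h import *
s=load('top2'); k=3.7
def w(pts,z): return px2w(s,[((x+.5)/k-.5+130,(y+.5)/k-.5+200) for x,y in pts],z)[:,:2]*1000
h=w([(32,128),(272,90),(290,228),(47,265)],.06); print('hood',h.round(1).tolist())
def ang(a,b): d=b-a; return np.degrees(np.arctan2(d[1],d[0])).round(2)
print('hood ang',ang(h[1],h[0]),ang(h[2],h[3]),'width ang',ang(h[2],h[1])+90,np.linalg.norm(h[1]-h[2]),np.linalg.norm(h[1]-h[0]))
m=(h[1]+h[2])/2; 
g=w([(490,102),(370,120),(500,180),(382,198)],.012); print('guide',g.round(1).tolist(),ang(g[0],g[1]),ang(g[2],g[3]),np.linalg.norm(g[0]-g[2]))
o=(g[0]+g[2])/2; print('hoodmid',m,'kinkmid',o,'ang',ang(o,m),np.linalg.norm(m-o))
hb=w([(594,117),(671,97),(747,85)],.044)
for a in (99,100,100.0+ .5,101):
    u=np.array([np.cos(np.radians(a)),np.sin(np.radians(a))]); n=np.array([-u[1],u[0]])
    print(a,'hubs in dock',[(round(float((p-o)@u),1),round(float((p-o)@n),1)) for p in [*hb,m]])
E
```

```text
hood [[554.2, 314.7], [575.2, 183.2], [499.2, 169.9], [479.0, 301.0]]
hood ang 99.07 98.75 width ang 99.97 77.17266692245192 133.1091768175521
guide [[578.4, 70.0], [568.0, 138.5], [533.2, 63.2], [522.9, 130.0]] 98.63 98.75 45.69877526226107
hoodmid [537.22957024 176.53410903] kinkmid [555.78532198  66.57621969] ang 99.58 111.51257037515036
99 hubs in dock [(-59.1, 1.9), (-102.8, -2.5), (-145.4, -2.6), (111.5, 1.1)]
100 hubs in dock [(-59.0, 3.0), (-102.8, -0.7), (-145.4, -0.0), (111.5, -0.8)]
100.5 hubs in dock [(-59.0, 3.5), (-102.8, 0.2), (-145.4, 1.2), (111.5, -1.8)]
101 hubs in dock [(-59.0, 4.0), (-102.8, 1.1), (-145.4, 2.5), (111.5, -2.8)]
```

Request:
carry_out --motion "0 0 -0.1 0;0 0 -0.2 0;0.05 -0.03 -0.27 0;0.2 -0.11 -0.27 0;0.35 -0.2 -0.27 0;0.5 -0.29 -0.27 0;0.6 -0.35 -0.27 0;0.6 -0.35 -0.27 0"

```text
time: 4.95
tool_pos: [0.6133, -0.2198, 0.0811]
ee_rot: [3.141, -0.001, 1.299]
wrist_force: [0.5, -0.4, -2.3]
width: 0.0256
finger_force: 30.0
```

Request:
carry_out --motion "0.1 -0.06 0 -0.02;0.22 -0.13 0 -0.05;0.35 -0.2 0 -0.08;0.46 -0.27 0 -0.11;0.55 -0.33 0 -0.14;0.595 -0.35 0 -0.14;0.595 -0.35 0 -0.14;0.595 -0.35 0 -0.14"

```text
time: 5.75
tool_pos: [0.5876, -0.1233, 0.0805]
ee_rot: [3.141, 0.001, 1.735]
wrist_force: [-0.1, -0.6, -3.4]
width: 0.0252
finger_force: 30.0
```

```bash
python3 - <<'E'
from h import *
go(.5874,-.1224,.0405,99.4)
take('top','top3.png'); crop('top3.png',250,170,140,100,5.5,'c5.png')
E
```

```text
t 5.75 pos [ 0.5876 -0.1233  0.0805] rot [1.7997e+02 7.0000e-02 9.9380e+01] F [-0.12 -0.63 -3.43] w 0.0252 ff 30.0
shares [ 0.006 -0.     0.267] turn -0.0
```

View pics/c5.png

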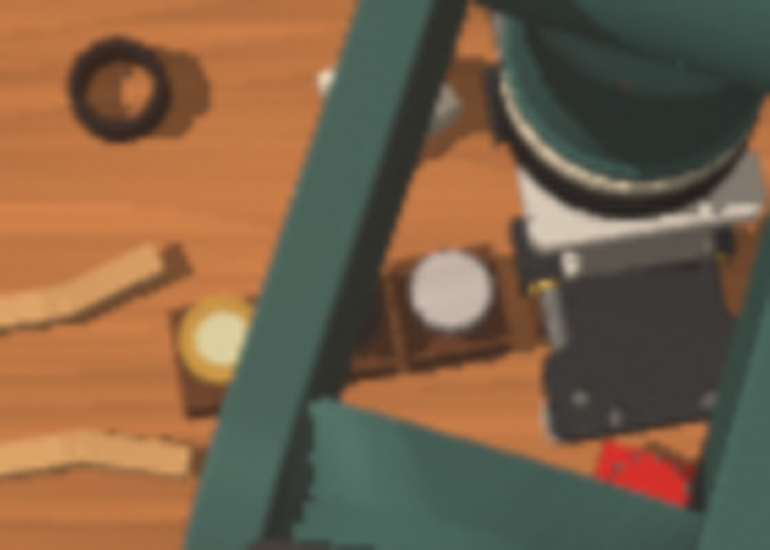

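The arm hides the sight from above. The rest of the row is untouched, with the thumbscrew at (450,290). I'll lower it now.

Request:
carry_out --motion "0 0 0.05 0;0 0 0.11 0;0 0 0.17 0;0 0 0.21 0;0 0 0.235 0;0 0 0.25 0;0 0 0.26 0;0 0 0.263 0"

```text
time: 6.6
tool_pos: [0.5873, -0.1222, 0.0409]
ee_rot: [3.141, 0.0, 1.736]
wrist_force: [0.4, 0.5, -2.4]
width: 0.0256
finger_force: 30.0
```

Request:
carry_out --motion "0 0 0 0;0 0 0 0;0 0 0 0;0 0 0 0;0 0 0 0;0 0 0 0;0 0 0 0;0 0 0 0" --grip -0.2

```text
time: 7.4
tool_pos: [0.5871, -0.1222, 0.0408]
ee_rot: [-3.142, 0.0, 1.736]
wrist_force: [-0.0, -0.2, 0.0]
width: 0.0375
finger_force: 0.0
```

```bash
python3 - <<'E'
from h import *
go(.5874,-.1224,.0405,99.4)
take('scene','sc2.png'); crop('sc2.png',270,200,140,110,5.4,'c6.png')
E
```

```text
t 7.4 pos [ 0.5871 -0.1222  0.0408] rot [-1.800e+02  1.000e-02  9.948e+01] F [-0.02 -0.17  0.03] w 0.0375 ff 0.0
shares [-0.001  0.002  0.002] turn 0.0
```

View pics/c6.png

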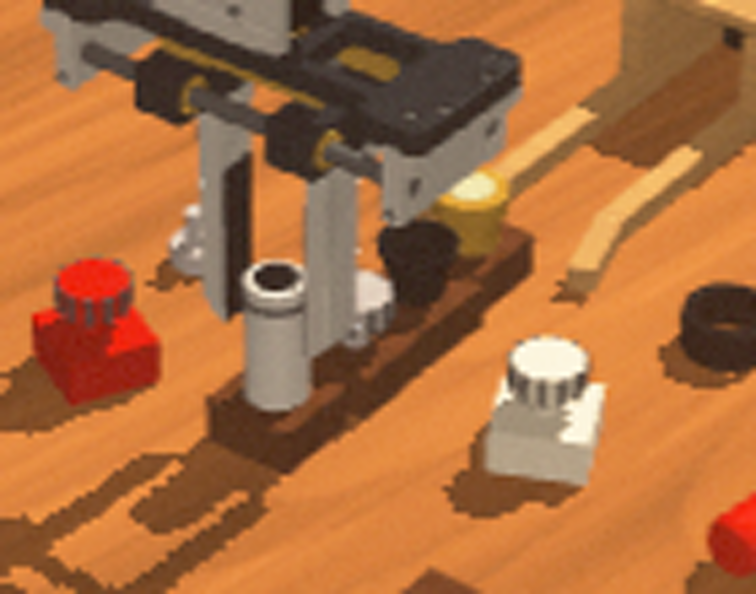

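The sight stands at the tail, rim at crop (277,278), with its carrier at (280,420) roughly in line with the row. The fingers seem a little ahead of the tube, so I'll check that.

```bash
python3 - <<'E'
from h import *
s=load('sc2'); k=5.4
f=lambda x,y,z: px2w(s,[((x+.5)/k-.5+270,(y+.5)/k-.5+200)],z)[0].round(4)
print('rim',f(277,278,.075)); print('block top corners near',f(280,437,.02),f(209,402,.02))
print('bottom corners',f(291,475,0),f(213,438,0))
# thumbscrew/leader far right top corner
print('leader right',f(532,238,.02),f(495,308,.02), f(534,268,0))
o=np.array([.556,.067]);u=np.array([-.1633,.9866]);n=np.array([-.9866,-.1633])
for p in (f(277,278,.075),f(280,437,.02),f(209,402,.02),f(532,238,.02)): print(((p[:2]-o)@u).round(4),((p[:2]-o)@n).round(4))
E
```

```text
rim [ 0.5875 -0.1232  0.075 ]
block top corners near [ 0.6095 -0.1422  0.02  ] [ 0.5738 -0.1474  0.02  ]
bottom corners [ 0.6112 -0.1381  0.    ] [ 0.5727 -0.1446  0.    ]
leader right [0.5813 0.0288 0.02  ] [ 0.6063 -0.0193  0.02  ] [0.5779 0.0348 0.    ]
-0.1928 -0.0
-0.2151 -0.0186
-0.2144 0.0175
-0.0418 -0.0187
```

Both are aligned: the rim sits at the TCP and the carrier is square to the dock axis within about 1°. I'll regrip slightly lower and start pushing along tool x.

Request:
carry_out --motion "0 0 0.01 0;0 0 0.02 0;0 0 0.02 0;0 0 0.02 0;0 0 0.02 0;0 0 0.02 0;0 0 0.02 0;0 0 0.02 0" --grip -1

```text
time: 8.25
tool_pos: [0.5871, -0.1222, 0.0379]
ee_rot: [3.141, 0.0, 1.736]
wrist_force: [0.4, 0.0, 1.7]
width: 0.0253
finger_force: 30.0
```

Request:
carry_out --motion "0.02 0 0 0;0.045 0 0 0;0.07 0 0 0;0.095 0 0 0;0.12 0 0 0;0.145 0 0 0;0.17 0 0 0;0.19 0 0 0"

```text
time: 9.05
tool_pos: [0.5825, -0.0941, 0.0381]
ee_rot: [3.141, 0.001, 1.736]
wrist_force: [1.3, -4.7, 1.5]
width: 0.0253
finger_force: 30.0
```

Request:
carry_out --motion "0.025 0 0 0;0.05 0 0 0;0.075 0 0 0;0.1 0 0 0;0.125 0 0 0;0.15 0 0 0;0.175 0 0 0;0.2 0 0 0"

```text
time: 9.85
tool_pos: [0.5777, -0.0646, 0.038]
ee_rot: [3.141, 0.001, 1.736]
wrist_force: [1.2, -5.2, 2.5]
width: 0.0252
finger_force: 30.0
```

```bash
cat >> h.py <<'E'
def dk():
    o=np.array([.556,.067]);u=np.array([-.1633,.9866]);n=np.array([-.9866,-.1633]); b=robot.get_obs()
    p=b['tool_pos'][:2]-o;F=b['wrist_force'][:2]
    print('t',round(b['time'],2),'dock',(p@u*1000).round(2),(p@n*1000).round(2),'yaw',np.degrees(b['ee_rot'][2]).round(2),'F along',(F@u).round(2),'lat',(F@n).round(2),'Tq',b['wrist_torque'].round(2))
E
python3 - <<'E'
from h import *
dk(); take('top','top4.png'); take('scene','sc3.png')
a=cv2.imread('pics/top4.png')[190:270,200:350]; b=cv2.imread('pics/sc3.png')[190:300,290:440]
cv2.imwrite('pics/c7.png',cv2.resize(np.vstack([a,b]),None,fx=3.15,fy=3.15,interpolation=2))
E
```

```text
t 9.85 dock -133.36 0.04 yaw 99.47 F along -5.32 lat -0.34 Tq [-1.09 -0.36 -0.08]
```

View pics/c7.png

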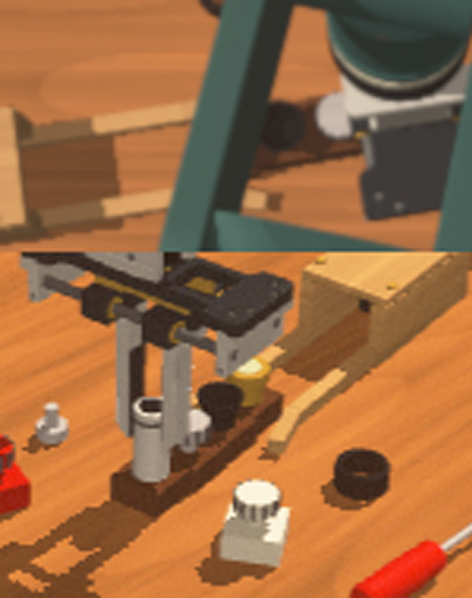

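The row is closed up and entering the mouth straight, with sliding at about 5.3 N. I'll go on.

Request:
carry_out --motion "0.025 0 0 0;0.05 0 0 0;0.075 0 0 0;0.1 0 0 0;0.125 0 0 0;0.15 0 0 0;0.175 0 0 0;0.2 0 0 0"

```text
time: 10.75
tool_pos: [0.5727, -0.0353, 0.038]
ee_rot: [3.141, 0.001, 1.736]
wrist_force: [1.3, -5.5, 2.8]
width: 0.0252
finger_force: 30.0
```

Request:
carry_out --motion "0.025 0 0 0;0.05 0 0 0;0.075 0 0 0;0.1 0 0 0;0.125 0 0 0;0.15 0 0 0;0.175 0 0 0;0.2 0 0 0"

```text
time: 11.55
tool_pos: [0.5677, -0.0057, 0.038]
ee_rot: [3.141, 0.001, 1.736]
wrist_force: [1.5, -5.0, 1.9]
width: 0.0258
finger_force: 30.0
```

```bash
python3 -c "
from h import *
dk()"
```

```text
t 11.55 dock -73.63 0.33 yaw 99.46 F along -5.2 lat -0.68 Tq [-1.19 -0.38 -0.05]
```

Request:
carry_out --motion "0.025 0 0 0;0.05 0 0 0;0.075 0 0 0;0.1 0 0 0;0.125 0 0 0;0.15 0 0 0;0.175 0 0 0;0.2 0 0 0"

```text
time: 12.35
tool_pos: [0.5628, 0.0238, 0.0381]
ee_rot: [3.141, 0.001, 1.736]
wrist_force: [1.4, -5.6, 3.5]
width: 0.0255
finger_force: 30.0
```

Request:
carry_out --motion "0.02 0 0 0;0.04 0 0 0;0.06 0 0 0;0.08 0 0 0;0.1 0 0 0;0.12 0 0 0;0.14 0 0 0;0.16 0 0 0"

```text
time: 13.15
tool_pos: [0.5588, 0.0474, 0.038]
ee_rot: [3.141, 0.001, 1.736]
wrist_force: [1.7, -6.2, 3.7]
width: 0.0252
finger_force: 30.0
```

```bash
python3 - <<'E'
from h import *
dk(); take('top','top5.png'); take('scene','sc4.png')
a=cv2.imread('pics/top5.png')[190:280,180:330]; b=cv2.imread('pics/sc4.png')[170:280,310:460]
cv2.imwrite('pics/c8.png',cv2.resize(np.vstack([a,b]),None,fx=3,fy=3,interpolation=2))
E
```

```text
t 13.15 dock -19.82 0.42 yaw 99.46 F along -6.38 lat -0.71 Tq [-1.25 -0.49 -0.12]
```

View pics/c8.png

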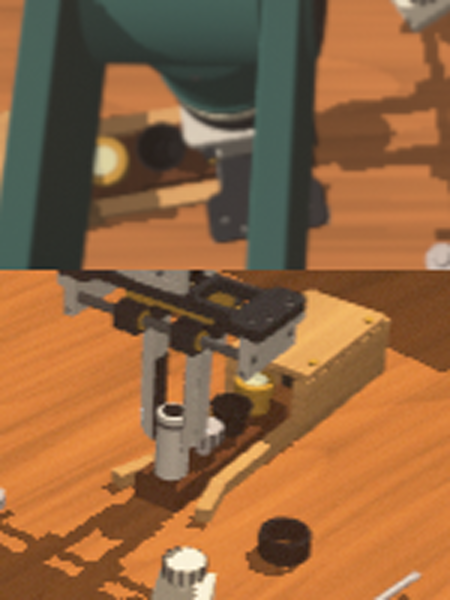

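The row is straight and half in, with the eyepiece just at the hood and the guides clear of the fingers. Baseline is about 5.5–6 N. From here I go slowly, feeling for the pad.

Request:
carry_out --motion "0.01 0 0 0;0.02 0 0 0;0.03 0 0 0;0.04 0 0 0;0.05 0 0 0;0.06 0 0 0;0.07 0 0 0;0.08 0 0 0"

```text
time: 14.05
tool_pos: [0.5569, 0.0591, 0.0381]
ee_rot: [3.141, 0.001, 1.736]
wrist_force: [0.9, -5.9, 2.6]
width: 0.0256
finger_force: 30.0
```

Request:
carry_out --motion "0.0025 0 0 0;0.005 0 0 0;0.0075 0 0 0;0.01 0 0 0;0.0125 0 0 0;0.015 0 0 0;0.0175 0 0 0;0.02 0 0 0"

```text
time: 14.85
tool_pos: [0.5564, 0.062, 0.0381]
ee_rot: [3.141, 0.001, 1.736]
wrist_force: [0.6, -5.7, 2.8]
width: 0.0255
finger_force: 30.0
```

Request:
carry_out --motion "0.0025 0 0 0;0.005 0 0 0;0.0075 0 0 0;0.01 0 0 0;0.0125 0 0 0;0.015 0 0 0;0.0175 0 0 0;0.02 0 0 0"

```text
time: 15.65
tool_pos: [0.5559, 0.0649, 0.0381]
ee_rot: [3.141, 0.002, 1.736]
wrist_force: [2.6, -5.9, 2.4]
width: 0.0255
finger_force: 30.0
```

```bash
python3 -c "
from h import *
dk()"
```

```text
t 15.65 dock -2.06 0.46 yaw 99.46 F along -6.26 lat -1.61 Tq [-1.26 -0.49 -0.07]
```

Request:
carry_out --motion "0.0025 0 0 0;0.005 0 0 0;0.0075 0 0 0;0.01 0 0 0;0.0125 0 0 0;0.015 0 0 0;0.0175 0 0 0;0.02 0 0 0"

```text
time: 16.45
tool_pos: [0.5554, 0.0679, 0.0381]
ee_rot: [3.141, 0.001, 1.736]
wrist_force: [1.4, -4.7, 2.9]
width: 0.0252
finger_force: 30.0
```

Request:
carry_out --motion "0.0025 0 0 0;0.005 0 0 0;0.0075 0 0 0;0.01 0 0 0;0.0125 0 0 0;0.015 0 0 0;0.0175 0 0 0;0.02 0 0 0"

```text
time: 17.25
tool_pos: [0.5549, 0.0708, 0.0381]
ee_rot: [3.141, 0.002, 1.736]
wrist_force: [2.0, -6.2, 2.0]
width: 0.0258
finger_force: 30.0
```

Request:
carry_out --motion "0.0025 0 0 0;0.005 0 0 0;0.0075 0 0 0;0.01 0 0 0;0.0125 0 0 0;0.015 0 0 0;0.0175 0 0 0;0.02 0 0 0"

```text
time: 18.05
tool_pos: [0.5544, 0.0738, 0.0381]
ee_rot: [3.142, 0.002, 1.736]
wrist_force: [1.6, -5.5, 2.7]
width: 0.0255
finger_force: 30.0
```

Request:
carry_out --motion "0.0025 0 0 0;0.005 0 0 0;0.0075 0 0 0;0.01 0 0 0;0.0125 0 0 0;0.015 0 0 0;0.0175 0 0 0;0.02 0 0 0"

```text
time: 18.85
tool_pos: [0.5539, 0.0767, 0.0381]
ee_rot: [3.142, 0.001, 1.736]
wrist_force: [1.2, -4.4, 3.2]
width: 0.0258
finger_force: 30.0
```

Request:
carry_out --motion "0.0025 0 0 0;0.005 0 0 0;0.0075 0 0 0;0.01 0 0 0;0.0125 0 0 0;0.015 0 0 0;0.0175 0 0 0;0.02 0 0 0"

```text
time: 19.65
tool_pos: [0.5533, 0.0797, 0.038]
ee_rot: [-3.142, 0.002, 1.736]
wrist_force: [2.3, -5.6, 3.0]
width: 0.0253
finger_force: 30.0
```

Request:
carry_out --motion "0.0025 0 0 0;0.005 0 0 0;0.0075 0 0 0;0.01 0 0 0;0.0125 0 0 0;0.015 0 0 0;0.0175 0 0 0;0.02 0 0 0"

```text
time: 20.45
tool_pos: [0.5529, 0.0826, 0.0381]
ee_rot: [3.142, 0.002, 1.736]
wrist_force: [1.6, -5.3, 3.5]
width: 0.0253
finger_force: 30.0
```

Request:
carry_out --motion "0.0025 0 0 0;0.005 0 0 0;0.0075 0 0 0;0.01 0 0 0;0.0125 0 0 0;0.015 0 0 0;0.0175 0 0 0;0.02 0 0 0"

```text
time: 21.25
tool_pos: [0.5524, 0.0855, 0.0381]
ee_rot: [3.142, 0.002, 1.736]
wrist_force: [1.4, -6.0, 3.3]
width: 0.0252
finger_force: 30.0
```

Request:
carry_out --motion "0.0025 0 0 0;0.005 0 0 0;0.0075 0 0 0;0.01 0 0 0;0.0125 0 0 0;0.015 0 0 0;0.0175 0 0 0;0.02 0 0 0"

```text
time: 22.05
tool_pos: [0.5519, 0.0886, 0.0381]
ee_rot: [-3.142, 0.002, 1.736]
wrist_force: [2.7, -5.9, 3.3]
width: 0.0257
finger_force: 30.0
```

Request:
carry_out --motion "0.0025 0 0 0;0.005 0 0 0;0.0075 0 0 0;0.01 0 0 0;0.0125 0 0 0;0.015 0 0 0;0.0175 0 0 0;0.02 0 0 0"

```text
time: 22.85
tool_pos: [0.5513, 0.0915, 0.038]
ee_rot: [-3.141, 0.002, 1.736]
wrist_force: [1.1, -5.7, 4.3]
width: 0.0252
finger_force: 30.0
```

Request:
carry_out --motion "0.0025 0 0 0;0.005 0 0 0;0.0075 0 0 0;0.01 0 0 0;0.0125 0 0 0;0.015 0 0 0;0.0175 0 0 0;0.02 0 0 0"

```text
time: 23.65
tool_pos: [0.5509, 0.0944, 0.0381]
ee_rot: [-3.141, 0.002, 1.736]
wrist_force: [1.5, -5.8, 2.9]
width: 0.0253
finger_force: 30.0
```

Request:
carry_out --motion "0.0025 0 0 0;0.005 0 0 0;0.0075 0 0 0;0.01 0 0 0;0.0125 0 0 0;0.015 0 0 0;0.0175 0 0 0;0.02 0 0 0"

```text
time: 24.45
tool_pos: [0.5504, 0.0974, 0.0381]
ee_rot: [-3.141, 0.002, 1.736]
wrist_force: [1.4, -5.3, 3.9]
width: 0.0252
finger_force: 30.0
```

Request:
carry_out --motion "0.0025 0 0 0;0.005 0 0 0;0.0075 0 0 0;0.01 0 0 0;0.0125 0 0 0;0.015 0 0 0;0.0175 0 0 0;0.02 0 0 0"

```text
time: 25.25
tool_pos: [0.5501, 0.099, 0.0382]
ee_rot: [-3.142, 0.004, 1.736]
wrist_force: [1.1, -8.8, 3.0]
width: 0.0253
finger_force: 30.0
```

Contact: the force has risen by about 3 N over sliding. Smaller steps now.

Request:
carry_out --motion "0.0025 0 0 0;0.005 0 0 0;0.0075 0 0 0;0.01 0 0 0;0.0125 0 0 0;0.015 0 0 0;0.0175 0 0 0;0.02 0 0 0"

```text
time: 26.05
tool_pos: [0.5496, 0.1014, 0.0384]
ee_rot: [-3.141, 0.005, 1.736]
wrist_force: [1.8, -8.9, 4.5]
width: 0.0256
finger_force: 30.0
```

```bash
python3 -c "
from h import *
dk()"
```

```text
t 26.05 dock 34.96 0.75 yaw 99.45 F along -9.09 lat -0.31 Tq [-2.13 -0.33 -0.03]
```

Request:
carry_out --motion "0.002 0 0 0;0.004 0 0 0;0.006 0 0 0;0.008 0 0 0;0.01 0 0 0;0.012 0 0 0;0.014 0 0 0;0.016 0 0 0"

```text
time: 26.85
tool_pos: [0.5492, 0.1035, 0.0387]
ee_rot: [-3.141, 0.006, 1.736]
wrist_force: [1.7, -9.9, 6.0]
width: 0.0252
finger_force: 30.0
```

```bash
python3 -c "
from h import *
dk()"
```

```text
t 26.85 dock 37.15 0.74 yaw 99.45 F along -10.09 lat -0.02 Tq [-2.27 -0.29  0.01]
```

The force is rising too slowly for the travel, and the tool is lifting and tilting slightly. The tall sight is therefore being levered over in the grip. I'll let go and finish by pushing low on the carrier's back face with shut fingers between the guides.

Request:
carry_out --motion "0 0 0 0;0 0 0 0;0 0 0 0;0 0 0 0;0 0 -0.1 0;0 0 -0.25 0;0 0 -0.4 0;0 0 -0.45 0" --grip -0.2

```text
time: 27.65
tool_pos: [0.5508, 0.107, 0.1094]
ee_rot: [3.135, 0.0, 1.737]
wrist_force: [0.7, 0.0, -0.1]
width: 0.0378
finger_force: 0.0
```

Request:
carry_out --motion "-0.15 0 0 0;-0.33 0 0 0;-0.33 0 0 0;-0.33 0 0 0;-0.33 0 0 0;-0.33 0 0 0;-0.33 0 0 0;-0.33 0 0 0" --grip -1

```text
time: 28.45
tool_pos: [0.557, 0.0582, 0.1053]
ee_rot: [-3.142, 0.0, 1.737]
wrist_force: [0.2, 0.1, -0.1]
width: 0.0002
finger_force: 0.0
```

```bash
python3 - <<'E'
from h import *
dk(); go(.556+.1633*.010,.067-.9866*.010,.020,99.45)
s=take('scene','sc5.png')
# silver rim/tube: low-saturation bright pixels near projected place
o=np.array([.556,.067]);u=np.array([-.1633,.9866])
for d in (.030,.034,.038): print(d,w2px(s,[[*(o+u*d),.075],[*(o+u*d),.03]]).round(1).tolist())
im=s['image'].astype(int); c=w2px(s,[[*(o+u*.034),.06]])[0].astype(int)
hsv=cv2.cvtColor(s['image'],cv2.COLOR_RGB2HSV); m=((hsv[...,1]<45)&(hsv[...,2]>90))
for r in range(c[1]-16,c[1]+26,2):
    x=np.where(m[r,c[0]-30:c[0]+30])[0]+c[0]-30; print(r,(x.min(),x.max(),len(x)) if len(x) else None)
E
```

```text
t 28.45 dock -8.81 0.48 yaw 99.53 F along 0.07 lat -0.26 Tq [-0.01 -0.1  -0.04]
t 28.45 pos [0.557  0.0582 0.1053] rot [-180.      0.     99.53] F [ 0.24  0.11 -0.09] w 0.0002 ff 0.0
shares [-0.008  0.003  0.569] turn 0.0
0.03 [[379.7, 207.7], [378.8, 224.0]]
0.034 [[380.7, 207.0], [379.7, 223.3]]
0.038 [[381.6, 206.3], [380.6, 222.5]]
196 None
198 None
200 None
202 None
204 None
206 None
208 None
210 (np.int64(389), np.int64(389), 1)
212 (np.int64(388), np.int64(390), 2)
214 (np.int64(389), np.int64(393), 3)
216 None
218 None
220 None
222 None
224 None
226 None
228 None
230 None
232 None
234 None
236 None
```

Request:
carry_out --motion "0 0 0.1 0;0 0 0.2 0;0 0 0.3 0;0 0 0.4 0;0 0 0.48 0;0 0 0.53 0;0 0 0.56 0;0 0 0.57 0"

```text
time: 29.3
tool_pos: [0.557, 0.0577, 0.0194]
ee_rot: [-3.141, 0.0, 1.736]
wrist_force: [-0.3, 0.7, -0.4]
width: 0.0005
finger_force: 0.0
```

Request:
carry_out --motion "0.005 0 0 0;0.01 0 0 0;0.015 0 0 0;0.02 0 0 0;0.025 0 0 0;0.03 0 0 0;0.035 0 0 0;0.04 0 0 0"

```text
time: 30.1
tool_pos: [0.556, 0.0637, 0.0198]
ee_rot: [-3.142, 0.0, 1.736]
wrist_force: [0.1, -0.2, -0.3]
width: 0.0006
finger_force: 0.0
```

```bash
python3 - <<'E'
from h import *
dk(); s=take('top','top6.png'); o=np.array([.556,.067]);u=np.array([-.1633,.9866])
print(w2px(s,[[*(o+u*.034),.075],[*(o+u*.034),.02],[*(o+u*.012),.02]]).round(1).tolist())
E
```

```text
t 30.1 dock -3.31 0.51 yaw 99.48 F along -0.22 lat -0.05 Tq [ 0.04 -0.08  0.02]
[[242.2, 234.5], [246.7, 239.5], [257.1, 237.8]]
```

Request:
carry_out --motion "0.004 0 0 0;0.008 0 0 0;0.012 0 0 0;0.016 0 0 0;0.02 0 0 0;0.024 0 0 0;0.028 0 0 0;0.032 0 0 0"

```text
time: 30.95
tool_pos: [0.5553, 0.0684, 0.0198]
ee_rot: [-3.142, 0.0, 1.736]
wrist_force: [-0.4, 0.2, 0.5]
width: 0.0007
finger_force: 0.0
```

Request:
carry_out --motion "0.0025 0 0 0;0.005 0 0 0;0.0075 0 0 0;0.01 0 0 0;0.0125 0 0 0;0.015 0 0 0;0.0175 0 0 0;0.02 0 0 0"

```text
time: 31.75
tool_pos: [0.5548, 0.0713, 0.0198]
ee_rot: [-3.142, 0.0, 1.736]
wrist_force: [0.2, -0.3, 0.1]
width: 0.0003
finger_force: 0.0
```

Request:
carry_out --motion "0.0025 0 0 0;0.005 0 0 0;0.0075 0 0 0;0.01 0 0 0;0.0125 0 0 0;0.015 0 0 0;0.0175 0 0 0;0.02 0 0 0"

```text
time: 32.55
tool_pos: [0.5542, 0.0743, 0.0198]
ee_rot: [-3.142, 0.0, 1.736]
wrist_force: [0.1, 0.1, 0.1]
width: 0.0004
finger_force: 0.0
```

Request:
carry_out --motion "0.0025 0 0 0;0.005 0 0 0;0.0075 0 0 0;0.01 0 0 0;0.0125 0 0 0;0.015 0 0 0;0.0175 0 0 0;0.02 0 0 0"

```text
time: 33.35
tool_pos: [0.5541, 0.0755, 0.0202]
ee_rot: [3.141, 0.003, 1.736]
wrist_force: [0.7, -6.7, 3.2]
width: 0.0008
finger_force: 3.2
```

```bash
python3 -c "
from h import *
dk()"
```

```text
t 33.35 dock 8.71 0.44 yaw 99.47 F along -6.71 lat 0.35 Tq [-1.23 -0.12  0.03]
```

Request:
carry_out --motion "0.0015 0 0 0;0.003 0 0 0;0.0045 0 0 0;0.006 0 0 0;0.0075 0 0 0;0.009 0 0 0;0.01 0 0 0;0.01 0 0 0"

```text
time: 34.15
tool_pos: [0.5542, 0.0761, 0.0206]
ee_rot: [3.141, 0.005, 1.736]
wrist_force: [-0.2, -8.3, 2.7]
width: 0.0003
finger_force: 4.0
```

```bash
python3 -c "
from h import *
dk()"
```

```text
t 34.15 dock 9.23 0.25 yaw 99.45 F along -8.18 lat 1.59 Tq [-1.6  -0.1  -0.02]
```

Request:
carry_out --motion "0.0015 0 0 0;0.003 0 0 0;0.0045 0 0 0;0.006 0 0 0;0.0075 0 0 0;0.009 0 0 0;0.01 0 0 0;0.01 0 0 0"

```text
time: 34.95
tool_pos: [0.5544, 0.0769, 0.0209]
ee_rot: [3.14, 0.006, 1.736]
wrist_force: [0.3, -10.6, 2.3]
width: 0.0003
finger_force: 4.7
```

Request:
carry_out --motion "0.0015 0 0 0;0.003 0 0 0;0.0045 0 0 0;0.006 0 0 0;0.0075 0 0 0;0.009 0 0 0;0.01 0 0 0;0.01 0 0 0"

```text
time: 35.75
tool_pos: [0.5545, 0.0777, 0.0212]
ee_rot: [3.14, 0.008, 1.736]
wrist_force: [1.2, -10.8, 3.3]
width: 0.0005
finger_force: 5.4
```

```bash
python3 -c "
from h import *
dk()"
```

```text
t 35.75 dock 10.81 -0.24 yaw 99.44 F along -10.81 lat 0.6 Tq [-2.15 -0.17  0.04]
```

Request:
carry_out --motion "0.0015 0 0 0;0.003 0 0 0;0.0045 0 0 0;0.006 0 0 0;0.0075 0 0 0;0.009 0 0 0;0.01 0 0 0;0.01 0 0 0"

```text
time: 36.55
tool_pos: [0.5545, 0.0786, 0.0214]
ee_rot: [3.139, 0.009, 1.735]
wrist_force: [1.1, -12.1, 4.3]
width: 0.0005
finger_force: 6.1
```

```bash
python3 -c "
from h import *
dk()"
```

```text
t 36.55 dock 11.64 -0.43 yaw 99.43 F along -12.13 lat 0.89 Tq [-2.37 -0.23 -0.  ]
```

Request:
carry_out --motion "0.002 0 0 0;0.004 0 0 0;0.006 0 0 0;0.008 0 0 0;0.01 0 0 0;0.012 0 0 0;0.013 0 0 0;0.013 0 0 0"

```text
time: 37.35
tool_pos: [0.5546, 0.0797, 0.0218]
ee_rot: [3.139, 0.011, 1.735]
wrist_force: [1.0, -14.0, 5.4]
width: 0.0002
finger_force: 7.0
```

```bash
python3 -c "
from h import *
dk()"
```

```text
t 37.35 dock 12.73 -0.69 yaw 99.42 F along -13.99 lat 1.29 Tq [-2.71 -0.28  0.07]
```

Total is 14.0 N against about 5.8 N of sliding, so roughly 8 N on the pad. I'll back off straight, then lift clear.

Request:
carry_out --motion "-0.01 0 0 0;-0.02 0 0 0;-0.03 0 0 0;-0.04 0 0 0;-0.06 0 0 0;-0.1 0 0 0;-0.15 0 0 0;-0.2 0 0 0"

```text
time: 38.15
tool_pos: [0.5572, 0.0554, 0.0196]
ee_rot: [-3.141, -0.001, 1.737]
wrist_force: [0.1, -0.3, 0.6]
width: 0.0005
finger_force: 0.0
```

Request:
carry_out --motion "0 0 -0.1 0;0 0 -0.3 0;0 0 -0.6 0;0 0 -0.9 0;0 0 -1 0;0 0 -1 0;0 0 -1 0;0 0 -1 0"

```text
time: 38.95
tool_pos: [0.5559, 0.0555, 0.1669]
ee_rot: [-3.137, -0.001, 1.736]
wrist_force: [-0.6, -0.4, 0.2]
width: 0.0004
finger_force: 0.0
```

Request:
carry_out --motion "-0.2 0 0 0;-0.5 0 0 0;-0.8 0 0 0;-1 0 0 0;-1 0 0 0;-1 0 0 0;-1 0 0 0;-1 0 0 0"

```text
time: 39.75
tool_pos: [0.5818, -0.091, 0.1694]
ee_rot: [-3.141, -0.001, 1.738]
wrist_force: [0.1, 0.1, 0.2]
width: 0.0003
finger_force: 0.0
```

Request:
carry_out --motion "-0.2 0 0 0;-0.5 0 0 0;-0.8 0 0 0;-1 0 0 0;-1 0 0 0;-1 0 0 0;-1 0 0 0;-1 0 0 0"

```text
time: 40.55
tool_pos: [0.607, -0.2386, 0.1703]
ee_rot: [3.141, 0.0, 1.739]
wrist_force: [0.3, -0.0, 0.7]
width: 0.0002
finger_force: 0.0
```

```bash
python3 - <<'E'
from h import *
dk(); s=take('top','top7.png'); c=take('scene','sc6.png')
o=np.array([.556,.067]);u=np.array([-.1633,.9866]);n=np.array([-.9866,-.1633])
# rectify top view to dock frame on plane z=.02, 1 px = 1 mm : x dock -40..110, y -35..35
def rect(s,z):
    g=np.array([[*(o+u*x/1000+n*y/1000),z] for y in range(34,-35,-2) for x in range(-10,112,3)])
    p=w2px(s,g).astype(np.float32).reshape(35,-1,2)
    return cv2.remap(s['image'],p[...,0].copy(),p[...,1].copy(),1)
def asc(r):
    v=cv2.cvtColor(r,cv2.COLOR_RGB2GRAY); 
    for i,row in enumerate(v): print('%4d '%(34-2*i)+''.join('@%#*+=-:. '[min(9,int(x)//18)] for x in row))
asc(rect(s,.02))
for nm,q in(('top',s),('scene',c)):
    m=cv2.cvtColor(q['image'],cv2.COLOR_RGB2HSV); p=w2px(q,[[*(o+u*.036),.075]])[0]; print(nm,'expected rim',p.round(1))
E
```

```text
t 40.55 dock -309.82 -0.45 yaw 99.61 F along -0.06 lat -0.29 Tq [-0.08 -0.11  0.03]
  34 ........................::-=============+
  32 ...  .                   .-=============+
  30 .... .                   .-=============+
  28 ......                   .-=============+
  26 ::.....  ..   .  ...   . .:=============+
  24 ---::::::-::.::::--:..::..-============++
  22 -++===++++=++==+++++======+++++++***+****
  20 =++++++*+++++++++++++************#*######
  18 +++++++*+++++++++++++********############
  16 ++++++**++*++++++++++******+**#*******#**
  14 ++++++******++++++********++*************
  12 ++++++******+++==+*********************##
  10 ++++++*****++++==+*********+++********###
   8 ++++++*****+++++==********+---=******####
   6 ++++++****++++++==+******+-...:=+****####
   4 ++++++*#**+++++=--=*****+-.    :=****####
   2 ++++++****++++-...:=****=.      :+**#####
   0 ++++++****+++-     :+**+:       .=**#####
  -2 ++++++****++=. .-:  -**+.        -**#####
  -4 =+++++****++- :=*+- :+*=         :**#####
  -6 -+++++*****+:.=*#*+. +*=         .+*#####
  -8 -+++++*****+..*###*: =*=         .+*#####
 -10 -++++++****+.:*###*- -*=.        :+*#####
 -12 -=++==+***++.:*###*-.=*+.        :***####
 -14 --==---+++++. +###*-.=**:        -***####
 -16 :---::=+++++: -*#*+..+**-.      :+***####
 -18 -==---=+++++- .=++: :+**+:     .-*****###
 -20 ++====--====-  :-:  -=+++-:.  .-+******##
 -22 +=-::::.:::::.      :-------:.:=+++++++**
 -24 -:....              ......----==========+
 -26 ... ..                    :=============+
 -28 ... ..                    :=============+
 -30 ......                    :=============+
 -32 ............ ..   ........:--===========+
 -34 ...::::::.................:------==----=+
top expected rim [241.2 234.7]
scene expected rim [381.1 206.6]
```

```bash
python3 - <<'E'
from h import *
o=np.array([.556,.067]);u=np.array([-.1633,.9866]);n=np.array([-.9866,-.1633])
img=cv2.imread('pics/top7.png');s=load('top7'); k=4
hsv=cv2.cvtColor(img,cv2.COLOR_BGR2HSV)
def grey(nm,d,y,z,rad):
    c=w2px(s,[[*(o+u*d+n*y),z]])[0]; m=((hsv[...,1]<80)&(hsv[...,2]>95)).astype(np.uint8)
    mm=np.zeros_like(m); cv2.circle(mm,tuple(c.astype(int)),rad,1,-1); m&=mm
    ys,xs=np.nonzero(m); pts=np.c_[xs,ys].astype(np.float32); (cx,cy),r=cv2.minEnclosingCircle(pts)
    P=px2w(s,[(cx,cy)],z)[0,:2]-o; print(nm,len(xs),round(r,1),'expected px',c.round(1),'found',(cx,cy),'dock mm',(P@u*1000).round(1),(P@n*1000).round(1))
grey('rim',.036,0,.075,9); grey('thumb',.076,0,.044,9)
# carrier seams/back edge: median grey on centre band beside tube, y=8..16mm, top face z=.02
g=cv2.cvtColor(img,cv2.COLOR_BGR2GRAY)
for y0,y1 in((9,14),(15,19)):
    xs=np.arange(0,110,2); pr=[np.mean([g[tuple(w2px(s,[[*(o+u*x/1000+n*y/1000),.02]])[0][::-1].round().astype(int))] for y in np.linspace(y0,y1,4)]) for x in xs]
    print(y0,dict(zip(xs.tolist(),np.int32(pr).tolist())))
a=cv2.imread('pics/top1.png');d=cv2.absdiff(a,img).max(2)
for nm,(x,y) in dict(red=(367,262),white=(320,187),screw=(328,277),cup=(271,186),case=(384,143),driver=(300,143),jar=(448,285),spare=(474,247),t1=(481,163),t2=(503,210),cap=(156,333)).items(): print(nm,round(float(d[y-14:y+14,x-14:x+14].mean()),1),end=' ')
E
```

```text
rim 110 9.0 expected px [241.2 234.7] found (241.0, 234.0) dock mm 36.2 -1.5
thumb 167 7.5 expected px [224.4 240.7] found (226.5, 239.5) dock mm 71.5 -1.9
9 {0: 81, 2: 81, 4: 81, 6: 79, 8: 74, 10: 59, 12: 54, 14: 56, 16: 59, 18: 59, 20: 60, 22: 65, 24: 77, 26: 83, 28: 84, 30: 84, 32: 86, 34: 88, 36: 91, 38: 90, 40: 85, 42: 74, 44: 66, 46: 60, 48: 60, 50: 61, 52: 57, 54: 59, 56: 57, 58: 56, 60: 56, 62: 57, 64: 62, 66: 66, 68: 73, 70: 72, 72: 75, 74: 71, 76: 70, 78: 64, 80: 61, 82: 61, 84: 56, 86: 55, 88: 55, 90: 55, 92: 55, 94: 55, 96: 54, 98: 55, 100: 55, 102: 54, 104: 53, 106: 50, 108: 50}
15 {0: 80, 2: 80, 4: 80, 6: 79, 8: 71, 10: 63, 12: 72, 14: 76, 16: 74, 18: 72, 20: 70, 22: 73, 24: 74, 26: 76, 28: 77, 30: 78, 32: 77, 34: 75, 36: 75, 38: 75, 40: 76, 42: 77, 44: 77, 46: 76, 48: 76, 50: 72, 52: 65, 54: 64, 56: 62, 58: 60, 60: 63, 62: 65, 64: 66, 66: 64, 68: 65, 70: 63, 72: 65, 74: 65, 76: 59, 78: 52, 80: 51, 82: 52, 84: 53, 86: 52, 88: 52, 90: 52, 92: 53, 94: 53, 96: 52, 98: 53, 100: 53, 102: 52, 104: 51, 106: 52, 108: 52}
red 56.4 white 17.0 screw 16.4 cup 13.9 case 9.5 driver 17.4 jar 49.2 spare 89.5 t1 51.8 t2 42.6 cap 8.8
```

```bash
python3 - <<'E'
from h import *
from scipy.optimize import minimize
o=np.array([.556,.067]);u=np.array([-.1633,.9866]);n=np.array([-.9866,-.1633])
def run(f,items):
    img=cv2.imread('pics/'+f+'.png');s=load(f); g=cv2.GaussianBlur(cv2.cvtColor(img,cv2.COLOR_BGR2GRAY),(3,3),0).astype(np.float32)
    t=np.linspace(0,2*np.pi,60,endpoint=False)
    for nm,d,z,ro,ri in items:
        def ring(x,y,r):
            P=np.array([[*(o+u*(x+r*np.cos(a))+n*(y+r*np.sin(a))),z] for a in t]); p=w2px(s,P).astype(np.float32)
            return cv2.remap(g,p[None,:,0].copy(),p[None,:,1].copy(),1).mean()
        best=[]
        for x in np.arange(d-.009,d+.009,.001):
            for y in np.arange(-.006,.0061,.001):
                best.append((ring(x,y,ri)-ring(x,y,ro) - (ring(x,y,.004) if nm=='rim' else 0),x,y))
        b=max(best); print(f,nm,'score',round(float(b[0]),1),'dock mm',round(b[1]*1000,1),round(b[2]*1000,1))
run('top7',[('rim',.036,.075,.016,.011),('thumb',.075,.044,.0175,.0125)])
run('sc6',[('rim',.036,.075,.016,.011),('thumb',.075,.044,.0175,.0125)])
run('top1',[('thumb',-.145,.044,.0175,.0125)])
s=cv2.imread('pics/sc6.png'); g=cv2.cvtColor(s,cv2.COLOR_BGR2GRAY)[195:245,355:425]
for i,r in enumerate(g): print(195+i,''.join('@%#*+=-:. '[min(9,int(x)//20)] for x in r))
E
```

```text
top7 rim score -1.5 dock mm 31.0 1.0
top7 thumb score 75.9 dock mm 71.0 -2.0
sc6 rim score -54.7 dock mm 31.0 1.0
sc6 thumb score 57.1 dock mm 71.0 -5.0
top1 thumb score 63.4 dock mm -146.0 -2.0
195 ----------------------::-:-----:.  .  ........  .       ...........  .
196 -:------------------::---------==-.    ......  .       ..........  ..-
197 -------------------::----------====--. ....  .        ...........  .==
198 ----------------::::--------::-=======-:.           .... ....... .:==+
199 ----------------::-------:::::-===++=====-..      ............  .-====
200 -------------:-:--------:::::--======++=====-.   .........:... .-=====
201 -----------::---------:::::::--=======+++=====--.........:=-:.:=======
202 --------:::--------:::::::::::======++++**#*=====-:..........-==+=====
203 ------:::--------::::::::::::-=====+++*######*+=+===-:. .  .-=--=====+
204 ------::-------:-::::::::::::-=====++#%#########*+=+===-...==--======+
205 ---:::--------:::::::..-=-::.:=====+*###%######%##*++====-==+=========
206 ::-:-------:::::::::  +####+: =====++###########%%*==++===--=====+===+
207 :
[... 2144 characters left out ...]
:::::::::::::::::::::::::
236 :-========++++***######*####*-     .=+==-:::::::::::::::::::::::::::::
237 ========+++++*++***###**###*:    .-=====::::::::::::::::::::::::::::::
238 ======+++++++++++++**#*#*#+:    .-====-:::::::::::::::::::::::::::::::
239 ===+++=:-+++++++++++***#*=.... .-====-::::::::::::::::::::::::::::::::
240 =++=::::-++*+++++*+++++*+:.  ..=====::::::::::::::::::::::::::::::::-:
241 +:::::-++++++++**+*+++++-.....=====::::::::::::::::::::::::::::::::::-
242 ::::-++++++++++*+++++++=:....:===-::::::::::::::::::::::::::::::::::-:
243 :::-+++++++*+*++++++++=......-==-:::::::::::::::::::::::::::::::::-:::
244 ::-+*++++++*++**=:::-=:. ...:==:::::::::::::::::::::::::::::::::::----
```

```bash
cat > ring.py <<'E'
from h import *
o=np.array([.556,.067]);u=np.array([-.1633,.9866]);n=np.array([-.9866,-.1633])
t=np.linspace(0,2*np.pi,60,endpoint=False)
def run(f,nm,d,z,ro,ri,w=.012):
    img=cv2.imread('pics/'+f+'.png');s=load(f); g=cv2.cvtColor(img,cv2.COLOR_BGR2GRAY).astype(np.float32)
    def ring(x,y,r):
        P=np.array([[*(o+u*(x+r*np.cos(a))+n*(y+r*np.sin(a))),z] for a in t]); p=w2px(s,P).astype(np.float32)
        return cv2.remap(g,p[None,:,0].copy(),p[None,:,1].copy(),1).mean()
    sgn=-1 if nm=='cup' else 1
    b=max((sgn*(ring(x,y,ri)-ring(x,y,ro)),x,y) for x in np.arange(d-w,d+w,.001) for y in np.arange(-.006,.0061,.001))
    print(f,nm,'score',round(float(b[0]),1),'dock mm',round(b[1]*1000,1),round(b[2]*1000,1))
E
python3 - <<'E'
from ring import *
run('top1','thumb',-.145,.044,.0175,.0125); run('top1','eyep',-.06,.044,.0185,.0135)
run('top4','thumb',-.093,.044,.0175,.0125); run('top5','eyep',.1,.044,.0185,.0135)
for f in('top6','top7'): run(f,'thumb',.074,.044,.0175,.0125)
run('top7','rim',.036,.075,.015,.0105)
s=snapshot('top'); i=cv2.cvtColor(s['image'],cv2.COLOR_RGB2GRAY)[215:260,205:275]
for k,r in enumerate(i): print(215+k,''.join('@%#*+=-:. '[min(9,int(x)//20)] for x in r))
E
```

```text
top1 thumb score 75.2 dock mm -146.0 -2.0
top1 eyep score 49.6 dock mm -60.0 3.0
top4 thumb score 53.9 dock mm -95.0 -3.0
top5 eyep score 48.5 dock mm 97.0 2.0
top6 thumb score 72.8 dock mm 70.0 -2.0
top7 thumb score 89.7 dock mm 71.0 -2.0
top7 rim score 64.2 dock mm 31.0 1.0
215 =========-----------------------------------------------------------::
216 ========----------------------------------------------------------::::
217 ========--------------------------------------------------------::::..
218 =======-------------------------------------------------------::::....
219 -------------------------------------------------------------:::......
220 -----------------------------------------------------------::::.....::
221 --------------------------------------------------------::::::.....::-
222 ---------------------------------------------------::::::::.....:::-=+
223 -------------------------------------------:::::::...:::.:::.::::-=+++
224 -------------------------------------:::::::..........:....::::-=++++=
225 ==-----------------------------::::::.................:...:::-=++++==
[... 1851 characters left out ...]
=-::::::....::.:::.::::::
251 .:+############################***++++++=-::::...............::.......
252 ::+*#####################***++===-:::::::.....................:.......
253 .:=*###############*****+++=-::::........................::::::::::...
254 .:=*###########****+++++++=-:........................::--=====---:::::
255 .:-*#####****+++++++++======:.................:::---====+========-----
256 .:-+****+++++++++===========:...........::----============------=-====
257 .:-+***++++++===============:.....::---============-------------------
258 ..-+****++=+================----====++++====--------------------------
259 ..:+****+++++===++++++++++++++++++=======-----------------------------
```

```bash
python3 -c "
from bench import robot
print(robot.close_job())"
```

```text
the job is handed in; nothing more can be done
None
```

I handed the job in at about 41 s: the sight carrier is at the tail and all four are pushed into the dock, with the pad pressed to about 8 N (14 N measured less about 6 N of sliding) and the robot clear. After I let go, the row sprang back by a small amount I could not measure exactly. By position it still bears on the pad, but I could not see under the hood, and the carriers sit up to about 3 mm off each other sideways within the guides. I did not reliably check afterwards that every bystander was unmoved.

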